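Run the receiving horn round the antenna arc to its set stop

ROBOT

A 6-joint arm with a two-finger parallel gripper is mounted at the origin on the work surface. World frame = base frame: x ahead of the robot, y to its left, z up, the work surface at z = 0. Lengths are in m, angles in rad, forces in N, time in s.
With the tool pointing down it reaches from about 0.25 to 0.775 m from the base axis. Payload 4 kg.
Tool frame: the origin (TCP) lies on the centre line of the jaws, within the pads' length; the fingertips stand ahead of it and the grasp point (between the pads) lies 2 mm behind it (r.nose_length is the z of the fingertips in the tool frame, in m); z points along the fingers, y is the line along which they close (so a half turn about z gives the same grasp; the last joint's range is limited). The gripper opens to 85 mm and grips with 20 to 120 N. Pads are 22 mm wide; open, the fingers measure 114 mm over their backs; the gripper's body (76 mm by 85 mm) begins 54 mm behind the grasp point. The pads swing forward as they close: fully open they stand 13 mm farther back than shut.
Start: joints at [1.197, 0.087, 1.371, -0, 1.684, -0.103], TCP at [0.147, 0.53, 0.248] pointing down, gripper open.
Joint ranges: [-3.1, 3.1], [-0.76, 2.03], [0.27, 2.55], [-1.08, 4.22], [0.17, 2.65], [-2.57, 2.57]. Speed limits (rad/s): [2.79, 2.79, 3.14, 3.14, 3.14, 3.14].

INTERFACE

Orientations are given as a 3x3 rotation matrix whose columns are the frame's x, y, z axes.
In Python, from workcell import monitor, vision, r gives the robot as it stands.
- The arm moves only by the shell command python3 -m creep 'ROWS' [FORCE]. ROWS is JSON, a list of rows, each a list of 3 entries, a list of its own where there are three numbers: the shift along the tool's x, y, z in cm, then the turn about the tool's z in rad, then the closure in counts, from 0 (fully open) to 255 (shut). A call has exactly 8 rows; each row is the pose to reach, as a shift and turn from the pose commanded when the call began, along the tool's axes at that moment; what a row does not reach only later rows make up. A row lasts 1/8 s, in which the tool goes at most 62.5 mm and 10.7 degrees, less where a joint would pass 70% of its speed; a pose out of reach is approached as far as the arm can. A call with a gripper value outside its range is refused whole. The fingers move at their own pace and stop on an object; FORCE is the grip in N (left out, the last holds). Time passes only in rows, so rows that repeat a pose let the fingers close, or fill a call up. It gives the time, the measured TCP pose, the force, the opening and the grip force at its end, in the units of the state.
- monitor.sense(): the state, without advancing time (a new reading comes with each control period).
- vision.grab_frame(name): name is "scene" or "side" or "wrist"; returns a dict with "pixels" (480x640x3 uint8, blue, green, red), "z_map" (480x640 float32, m along the optical axis (not along the pixel's ray), 0 where there is no reading), "intrinsics" (3x3 intrinsics, pixels), "T" (4x4, takes a point from camera to world coordinates). Camera axes: x right, y down, z forward; pixel columns grow to the right and rows downward; lengths in m; the calibration is good to about 2 mm. A picture is of the moment at which its call begins.
- r.job_done(): hands the job in; it is judged then, once.
The state is a dict: "time": time; "joint_pos": joint angles; "qd": joint speeds; "joint_efforts": joint torques, N m; "position": TCP position; "ee_rot": TCP orientation; "ft_force": force on the tool from outside, world axes, zero at the start; "moment": the same for the moment, N m; "finger_gap": finger opening in m; "grip_force": force on a finger pad.
Only numpy, scipy, OpenCV 4.12 (cv2) and the standard library are available. Lean on these libraries where they do the work, as an engineer would, in place of code of your own. Each camera call takes 0.05 s, during which the arm holds its last target. There are 200 camera calls.

TASK

Put the receiver carriage onto the free end of the curved guide rod, its brass horn facing the antenna in the middle, and slide it round the bend until it rests upright against the stop collar with the red switch button pressed in, then let go. The springy glass-fibre rod sits a little turned in its clamp and the stop has been set somewhere round the bend for today's test, so go by feel and keep your push on the rod and the stop under about 15 N. Leave the antenna and the other things on the bench where they are.

Things in the scene. Friction and masses are not known exactly. Their poses are not given: they have to be found in the camera images.
- stand: Grey base plate (205 x 215 x 12 mm) of the antenna arc rig, fixed to the bench; origin on the bench under the arc centre. It carries a level, round yellow guide rod (10 mm diameter, axis 95 mm above the bench). In this frame the rod nominally runs, in mm: free tip (50, 130), straight along -x to (0, 130), quarter circle about the origin to (-130, 0), straight to its clamp at (-130, -42).
- rod_tip (a point): Nominal place of the rod's free tip (last 15 mm tapered to 4 mm diameter), on the rod axis; axes as stand, so the rod runs from here along -x. Because the rod sits turned in its clamp, the real tip is up to 9 mm to either side (along y, and as much along x). Held only at the clamp, the rod springs: pushed sideways the tip gives about 0.3 mm per newton.
- arc_centre (a point): Nominal centre of the rod's quarter-circle bend (radius 130 mm), at rod height; axes as stand. An orange stop collar (30 mm diameter) is clamped on the bend, its middle set 50 to 86 degrees round, counting from 0 at (0, 130) to 90 at (-130, 0) mm; its place is not given. The carriage meets its black rubber buffer 12 mm before that middle; the buffer gives 3 mm (3 N per mm), then is hard.
- rod_clamp (a point): Where the rod ends, at rod height, in its aluminium clamp (30 mm square, top 111 mm above the bench) on a 24 mm post; axes as stand. About this vertical axis the whole rod, bend and stop sit turned by an unknown angle of up to 0.05 rad either way from nominal.
- carriage_bore (a point): Middle of the bore of the loose carriage (0.22 to 0.42 kg, 125 mm tall, standing on its foot 56 mm below this point). Axes: x along the bore, the way it must travel to the stop; y the way the horn looks; z up. White bushing 28 mm long, 34 mm outside, bore 13 mm. Below it an aluminium box, 46 (x) x 44 (y) x 36 mm high, makes it hang upright. A connector sticks out 42 mm to -y.
- carriage_grip (a point): Middle of the carriage's blue grip fin, 43 mm above the bore axis; axes as carriage_bore. Fin 28 mm along x, 14 mm thick along y, 52 mm high (its top is 25 mm above, the white bushing's top 26 mm below this point).
- horn_mouth (a point): Middle of the brass horn's mouth: 54 mm along y and 36 mm below the bore axis; axes as carriage_bore.
- switch (a joint): Travel of the red switch button (4 mm diameter) on the stop collar, beside the rod on the side towards the arc centre, pointing to the rod's free end, so that the carriage's bushing meets it: 0 = out, sticking out 6 mm beyond the rubber buffer; 0.006 = fully in, level with the buffer's face. Its spring is light, up to 0.5 N.
- patch_antenna: Antenna under test: green board 50 x 54 mm with a copper patch, on a black foot 34 mm square, standing loose on the turntable, 63 mm tall. Origin under its foot.
- screwdriver: Red-handled screwdriver, 170 mm long, lying on the bench.
- spanner: Steel spanner, 140 mm long, lying on the bench.
- spare_collar: Spare orange collar, 30 mm diameter, 16 mm high, lying on the bench; not to be used.
- connector_jar: Small clear jar with a blue lid, 52 mm diameter, 60 mm tall.
- breadboard: White breadboard, 166 x 56 x 9 mm, lying on the bench.
- mug: White mug, 82 mm diameter, 95 mm tall.
There are look-alikes about, which are no part of the job. Of the things that look like the part that bears carriage_bore, the middle-sized one is meant.

How it is judged:
By the outcome, as a careful person would: the job done as asked, in the order asked, and still so for the second after the job is handed in, with the robot touching nothing.
It also fails if it takes over 72 s, if anything falls off the work surface, if the arm or the gripper's body presses on something with over 40 N, if the wrist force passes 120 N, or if a joint passes its speed limit or range.

## Working session

There is one attempt and no reset: what is moved stays moved. The work goes in short steps, Python scripts to look and compute and a shell command to move; the robot and the scene stay as the last step left them, time stands still between calls to the robot, and variables do not carry over. Pictures are saved under pics/ and viewed, at most 10 in all, crops included, and the job is handed in when it is done.

```bash
mkdir -p pics
cat > h.py <<'E'
import numpy as np, cv2, pickle
from workcell import monitor, vision, r
def grab(n, save=None):
    f=vision.grab_frame(n)
    if save: cv2.imwrite(f'pics/{save}.png',f['pixels']); pickle.dump(f,open(f'pics/{save}.pkl','wb'))
    return f
def load(s): return pickle.load(open(f'pics/{s}.pkl','rb'))
def cloud(f):
    z=f['z_map'].astype(float); K=f['intrinsics']; v,u=np.mgrid[:480,:640]
    P=np.stack([(u-K[0,2])/K[0,0]*z,(v-K[1,2])/K[1,1]*z,z],-1)
    W=P@f['T'][:3,:3].T+f['T'][:3,3]; W[z==0]=np.nan; return W
E
python3 - <<'E'
from h import *
for n in ('scene','side','wrist'):
    f=grab(n,n+'0'); print(n,f['T'].round(3).tolist(),f['intrinsics'].tolist())
s=monitor.sense(); print(s, r.nose_length)
E
```

```text
scene [[-0.351, 0.663, -0.662, 1.077], [0.937, 0.244, -0.252, 0.224], [-0.006, -0.708, -0.706, 0.709], [0.0, 0.0, 0.0, 1.0]] [[445.6563598668698, 0.0, 316.5038544906278], [0.0, 445.6563598668698, 239.10229483558072], [0.0, 0.0, 1.0]]
side [[0.867, -0.366, 0.339, 0.107], [-0.499, -0.649, 0.574, -0.669], [0.01, -0.667, -0.745, 0.968], [0.0, 0.0, 0.0, 1.0]] [[497.27797584928345, 0.0, 317.3515115252688], [0.0, 497.27797584928345, 246.57794628897054], [0.0, 0.0, 1.0]]
wrist [[0.268, 0.927, 0.262, 0.08], [0.963, -0.257, -0.075, 0.548], [-0.002, 0.272, -0.962, 0.373], [0.0, 0.0, 0.0, 1.0]] [[343.3048471923302, 0.0, 317.0919534155313], [0.0, 343.3048471923302, 237.95923353353703], [0.0, 0.0, 1.0]]
{'time': 0.15, 'joint_pos': array([ 1.19686203e+00,  8.78222646e-02,  1.37190800e+00, -1.07810739e-06,
        1.68361954e+00, -1.03147498e-01]), 'qd': array([ 0.00045509, -0.00211955, -0.00568407, -0.00012092,  0.00027752,
       -0.00106078]), 'joint_efforts': array([ 1.75279947e-03, -3.52375853e+01, -3.13678694e+01, -1.10163330e-04,
        8.07908422e-03,  1.36293298e-05]), 'position': array([0.14701869, 0.52961737, 0.2473873 ]), 'ee_rot': array([[-9.63560645e-01,  2.67489202e-01, -6.40853205e-04],
       [ 2.67489909e-01,  9.63559273e-01, -1.63611135e-03],
       [ 1.79857930e-04, -1.74791427e-03, -9.99998456e-01]]), 'ft_force': array([-0.5055375 , -0.19065985,  0.67495488]), 'moment': array([-0.02494962,  0.02670711, -0.01518532]), 'grip_force': 0.0, 'finger_gap': 0.08549528492028471} 0.017
```

View pics/scene0.png

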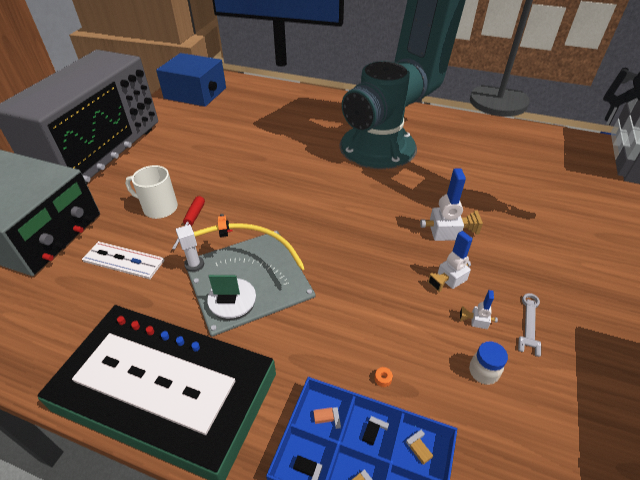

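View pics/side0.png

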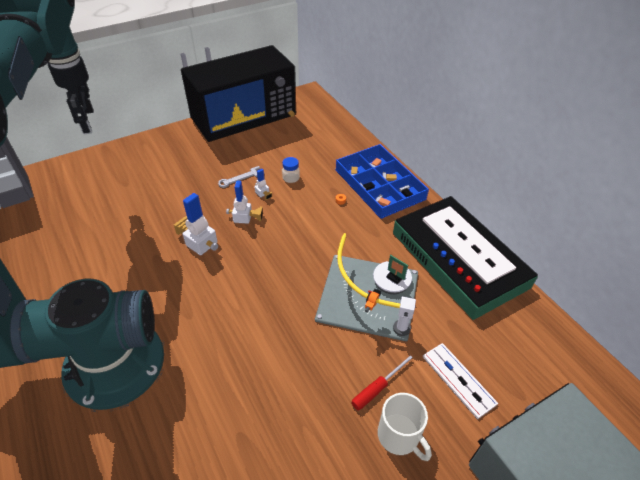

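The scene view shows three look-alike carriages, by fin pixel: large (457,187), middle (463,243) and small (489,300). The middle one at (463,243) matches the description; in the side view its fin is at (239,192). The rod tip is at (302,267), the collar at (222,225) and the clamp at (186,235). Next I'll measure these and check the choice in a close crop.

Run:
```python
from h import *
for n in ('scene0','side0'):
    f=load(n); W=cloud(f); im=f['pixels']; hsv=cv2.cvtColor(im,cv2.COLOR_BGR2HSV); H,S,V=[hsv[...,i].astype(int) for i in range(3)]
    zz=W[...,2]
    def comps(name,m,mn=15):
        k,l,st,c=cv2.connectedComponentsWithStats(m.astype(np.uint8))
        for i in range(1,k):
            if st[i,4]<mn: continue
            p=W[l==i]; p=p[~np.isnan(p[:,0])]
            if len(p)<5: continue
            if p[:,0].mean()>1 or p[:,2].mean()<-.05: continue
            print(n,name,'px',c[i].round(0),'n',st[i,4],'mean',np.median(p,0).round(4),'lo',np.percentile(p,2,axis=0).round(4),'hi',np.percentile(p,98,axis=0).round(4))
    comps('blue',(H>105)&(H<125)&(S>170)&(V>60)&(zz>.03)&(zz<.2))
    comps('brass',(H>12)&(H<28)&(S>90)&(V>80)&(zz>.006)&(zz<.07)&(W[...,1]<.2),25)
    comps('yellow',(H>20)&(H<30)&(S>170)&(V>100)&(zz>.07)&(zz<.12))
    comps('orange',(H>5)&(H<19)&(S>200)&(V>120)&(zz>.008)&(zz<.13)&(W[...,1]>-0.1),25)
    comps('green',(H>50)&(H<90)&(S>90)&(zz>.02)&(zz<.08),40)
    comps('clamp',(S<40)&(V>120)&(zz>.106)&(zz<.116))
    comps('plate',(zz>.008)&(zz<.017)&(S<70)&(V<170)&(V>60),2000)
    if n=='scene0': c=cv2.resize(im[190:350,400:560],None,fx=4,fy=4,interpolation=2)[:600]
    else: cv2.imwrite('pics/crop0.png',np.hstack([cv2.resize(im[160:260,170:280],(440,400)),cv2.resize(c[120:480,:360],(360,400))]))
```

```text
scene0 blue px [276.  12.] n 711 mean [-0.3822 -0.4754  0.1885] lo [-0.4054 -0.681   0.176 ] hi [-0.3603 -0.2674  0.1996]
scene0 blue px [191.  74.] n 1920 mean [-0.0583 -0.6329  0.0932] lo [-0.1601 -0.7297  0.0331] hi [-0.0258 -0.5762  0.1003]
scene0 blue px [456. 186.] n 415 mean [0.3044 0.234  0.1417] lo [0.2786 0.2213 0.1027] hi [0.3097 0.2467 0.165 ]
scene0 blue px [462. 244.] n 326 mean [0.4295 0.2713 0.1056] lo [0.4158 0.2588 0.0776] hi [0.4363 0.284  0.1236]
scene0 blue px [488. 299.] n 117 mean [0.5212 0.3352 0.0747] lo [0.5072 0.3315 0.0547] hi [0.5248 0.3406 0.0852]
scene0 blue px [165. 335.] n 61 mean [ 0.7766 -0.1677  0.0637] lo [ 0.765  -0.1775  0.0538] hi [ 0.7816 -0.1627  0.0665]
scene0 blue px [180. 340.] n 63 mean [ 0.7766 -0.1378  0.0638] lo [ 0.7648 -0.1497  0.0546] hi [ 0.7813 -0.1327  0.0664]
scene0 blue px [195. 346.] n 68 mean [ 0.7764 -0.1081  0.0636] lo [ 0.7643 -0.12    0.0538] hi [ 0.7816 -0.103   0.0666]
scene0 blue px [492. 356.] n 648 mean [0.6219 0.3542 0.0597] lo [0.5978 0.3337 0.0498] hi [0.64   0.3747 0.062 ]
scene0 blue px [362. 432.] n 2406 mean [
[... 2683 characters left out ...]
 278.] n 1372 mean [ 0.746  -0.2279  0.0398] lo [ 0.7425 -0.3001  0.0208] hi [0.9127 0.0031 0.0535]
side0 green px [402. 274.] n 40 mean [ 0.6513 -0.1405  0.0527] lo [ 0.6466 -0.146   0.0429] hi [ 0.6536 -0.1285  0.077 ]
side0 clamp px [185.  27.] n 1098 mean [0.6145 1.2091 0.1118] lo [0.2399 1.1925 0.1064] hi [1.0707 1.2288 0.1158]
side0 clamp px [  6. 173.] n 33 mean [-0.0877  0.6215  0.1123] lo [-0.1036  0.6165  0.1072] hi [-0.0711  0.626   0.1153]
side0 clamp px [407. 304.] n 180 mean [ 0.5817 -0.2412  0.1118] lo [ 0.5649 -0.2582  0.1068] hi [ 0.5989 -0.2243  0.1149]
side0 plate px [354. 308.] n 2852 mean [ 0.5217 -0.1412  0.0133] lo [ 0.4446 -0.2492  0.0092] hi [ 0.5925 -0.0131  0.0165]
```

View pics/crop0.png

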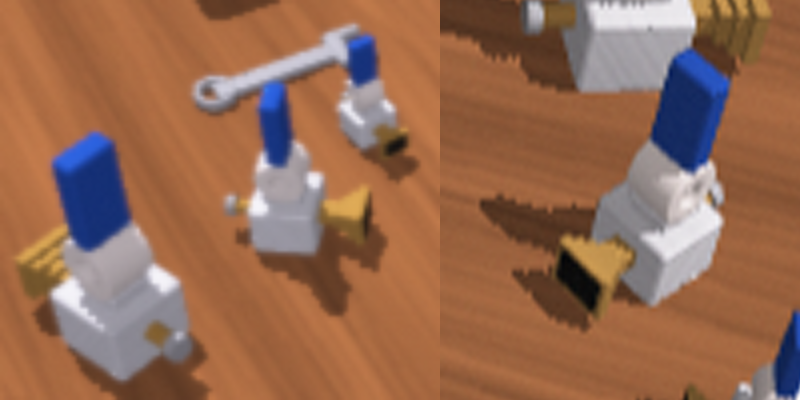

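The crop confirms the middle carriage: its fin top measures 124–127 mm against an expected 124, its horn points to the right in the side view at about (262,212), and its connector is at (230,209). Next I'll get its yaw, the rod line and the collar.

```bash
cat >> h.py <<'E'
def rays(f,uv,z):
    K=f['intrinsics'];T=f['T'];uv=np.atleast_2d(uv).astype(float)
    d=np.c_[(uv[:,0]-K[0,2])/K[0,0],(uv[:,1]-K[1,2])/K[1,1],np.ones(len(uv))]@T[:3,:3].T; o=T[:3,3]
    return (o+d*((z-o[2])/d[:,2])[:,None])[:,:2]
def hsvof(f): return [x.astype(int) for x in cv2.split(cv2.cvtColor(f['pixels'],cv2.COLOR_BGR2HSV))]
def curve():  # rod in its own frame from the clamp: arc-length ordered
    a=np.radians(np.arange(0,90.1,.5))
    return np.r_[np.c_[np.arange(.05,0,-.001),np.full(50,.13)],np.c_[-.13*np.sin(a),.13*np.cos(a)],np.c_[np.full(43,-.13),-np.arange(0,.043,.001)]]
def fitrod(P,p0):
    from scipy.spatial import cKDTree; from scipy.optimize import least_squares
    c=curve()
    def g(p,q): 
        R=np.array([[np.cos(p[2]),-np.sin(p[2])],[np.sin(p[2]),np.cos(p[2])]]); return q@R.T+p[:2]
    def res(p):
        d,i=cKDTree(g(p,c)).query(P); return d   # pixels spread evenly over the rod's width
    s=least_squares(res,p0); return s.x,np.sqrt(np.mean(s.fun**2)),g(s.x,np.array([[.05,.13],[-.13,-.042]]))
E
python3 - <<'E'
from h import *
A=[]
for n in ('scene0','side0'):
    f=load(n); W=cloud(f); H,S,V=hsvof(f); x,y,zz=[W[...,i] for i in range(3)]
    box=(x>.35)&(x<.5)&(y>.19)&(y<.33)
    m=box&(H>105)&(H<125)&(S>150)&(zz>.119); p=W[m]; print(n,'fin top',m.sum(),p.mean(0).round(4),cv2.minAreaRect((p[:,:2]*1e3).astype(np.float32)))
    m=box&(H>10)&(H<30)&(S>100)&(V>60)&(zz>.012)&(zz<.06); 
    # wood excluded by height
    print('horn',m.sum(),np.median(W[m],0).round(4), W[m].min(0).round(3),W[m].max(0).round(3))
    m=box&(S<60)&(V>90)&(zz>.015)&(zz<.045); print('box/connector',m.sum(),W[m].mean(0).round(4),W[m].min(0).round(3),W[m].max(0).round(3))
    m=box&(zz>.012); print('all',W[m][:,:2].mean(0).round(4)); 
    m=(H>18)&(H<32)&(S>150)&(V>90); v,u=np.nonzero(m); q=rays(f,np.c_[u,v],.095); k=(q[:,0]>.47)&(q[:,0]<.65)&(q[:,1]>-.26)&(q[:,1]<.04); 
    q=q[k]; A.append(q); print('rod px',k.sum(), q[q[:,1].argmax()].round(4),fitrod(q,[.62,-.12,.8]))
    m=(x>.45)&(x<.65)&(y>-.25)&(y<0)&(H>3)&(H<17)&(S>150)&(zz>.085)&(zz<.125); v,u=np.nonzero(m); print('collar',m.sum(),u.mean(),v.mean(),W[m].mean(0).round(4),W[m].min(0).round(4),W[m].max(0).round(4))
print(fitrod(np.vstack(A),[.62,-.12,.8]))
f=load('wrist0');cv2.imwrite('pics/wrist0.png',f['pixels'])
E
```

```text
scene0 fin top 84 [0.4253 0.2715 0.1218] ((424.7456359863281, 271.2886962890625), (27.15458106994629, 16.521236419677734), 43.15207290649414)
horn 155 [0.4585 0.2512 0.0273] [0.397 0.227 0.012] [0.477 0.295 0.036]
box/connector 407 [0.435  0.2734 0.0311] [0.389 0.242 0.015] [0.5   0.326 0.045]
all [0.4375 0.2674]
rod px 567 [0.5831 0.0083] (array([ 0.64264624, -0.11711689,  0.82087779]), np.float64(0.0037254624648085876), array([[ 0.58159842,  0.00807561],
       [ 0.58477421, -0.24086999]]))
collar 143 223.4265734265734 224.32867132867133 [ 0.5336 -0.1823  0.1021] [ 0.5057 -0.2188  0.0882] [ 0.5666 -0.1007  0.1112]
side0 fin top 41 [0.4198 0.2665 0.1241] ((420.2952575683594, 267.04412841796875), (27.036663055419922, 11.655960083007812), 59.54695510864258)
horn 122 [0.4528 0.2447 0.0273] [0.391 0.224 0.012] [0.475 0.295 0.039]
box/connector 230 [0.4178 0.2609 0.0316] [0.384 0.236 0.015] [0.499 0.33  0.044]
all [0.4248 0.259 ]
rod px 383 [0.5828 0.0106] (array([ 0.64362713, -0.11586498,  0.82752312]), np.float64(0.0028574040666427465), array([[ 0.58174872,  0.00891909],
       [ 0.58657875, -0.23999992]]))
collar 150 371.8333333333333 299.4066666666667 [ 0.5258 -0.1917  0.1051] [ 0.5082 -0.2062  0.0881] [ 0.549  -0.1741  0.1139]
(array([ 0.64304357, -0.1166235 ,  0.82456987]), np.float64(0.00344222153342282), array([[ 0.58153395,  0.00834277],
       [ 0.58562884, -0.24058942]]))
```

```bash
python3 -m creep '[[[-4.2,-2.2,0],0.17,0],[[-8.4,-4.4,0],0.34,0],[[-12.6,-6.7,0],0.51,0],[[-16.8,-8.9,0],0.68,0],[[-21,-11.1,0],0.85,0],[[-25.2,-13.3,0],1.02,0],[[-29.4,-15.6,0],1.19,0],[[-33.5,-17.8,0],1.36,0]]'; python3 -m creep '[[[0,0,0],0.17,0],[[0,0,0],0.34,0],[[0,0,0],0.5,0],[[0,0,0],0.5,0],[[0,0,0],0.5,0],[[0,0,0],0.5,0],[[0,0,0],0.5,0],[[0,0,0],0.5,0]]'
python3 - <<'E'
from h import *
f=grab('wrist','w1'); s=monitor.sense(); print(s['position'],s['ee_rot'].round(3).tolist(),s['joint_pos'].round(2),s['ft_force'])
W=cloud(f); H,S,V=hsvof(f); x,y,zz=[W[...,i] for i in range(3)]
box=(x>.35)&(x<.52)&(y>.19)&(y<.34)
m=box&(H>105)&(H<125)&(S>150)&(zz>.115); p=W[m]; print('fin top',m.sum(),p.mean(0).round(4),cv2.minAreaRect((p[:,:2]*1e3).astype(np.float32)))
m=box&(H>10)&(H<30)&(S>100)&(zz>.012)&(zz<.06); print('horn',m.sum(),np.median(W[m],0).round(4))
E
```

```text
time: 1.15
position: [0.4231, 0.2675, 0.248]
ee_rot: [[0.066, 0.998, -0.0], [0.998, -0.066, 0.0], [-0.0, -0.0, -1.0]]
ft_force: [0.8, 0.5, -0.2]
finger_gap: 0.0852
grip_force: 0.0
time: 2.15
position: [0.4223, 0.2689, 0.2484]
ee_rot: [[0.531, 0.847, 0.0], [0.847, -0.531, 0.0], [0.0, -0.0, -1.0]]
ft_force: [0.3, 0.5, 0.7]
finger_gap: 0.0853
grip_force: 0.0
[0.42228789 0.26884985 0.2483534 ] [[0.531, 0.847, 0.0], [0.847, -0.531, 0.0], [0.0, 0.0, -1.0]] [ 0.45 -0.02  1.48  0.    1.68  1.01] [ 0.6226441  -0.37542464 -0.33510829]
fin top 564 [0.4214 0.2714 0.1264] ((431.0299072265625, 266.4997863769531), (29.271408081054688, 103.42311096191406), 57.57711410522461)
horn 1134 [0.4591 0.2539 0.0253]
```

View pics/w1.png

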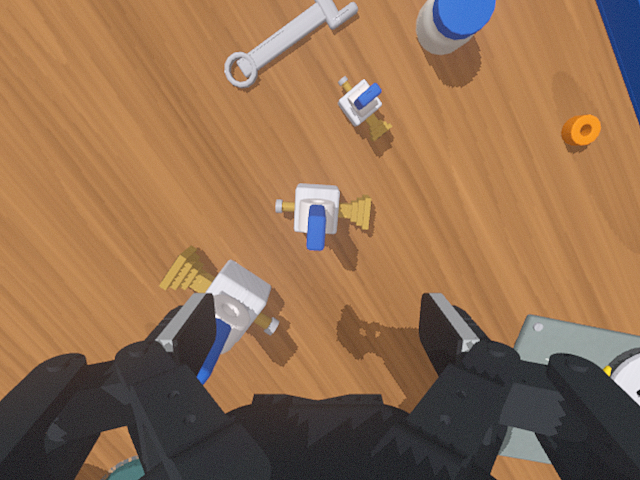

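The wrist view shows the middle carriage with its fin at (317,228), horn at (357,212) on the +y tool side and connector at (280,206). It's turned a few degrees from the tool. I'll refine the yaw and fin centre.

Run:
```python
from h import *
f=load('w1'); W=cloud(f); H,S,V=hsvof(f); x,y,zz=[W[...,i] for i in range(3)]
v,u=np.mgrid[:480,:640]; roi=(u>265)&(u<385)&(v>170)&(v<262)
m=roi&(H>105)&(H<125)&(S>150); vv=zz[m]; print(np.percentile(vv,[1,10,50,90,99]).round(4))
t=m&(zz>.1215); p=W[t][:,:2]*1e3
print('top',t.sum(),cv2.minAreaRect(p.astype(np.float32)),p.mean(0),np.linalg.eigh(np.cov(p.T)))
b=roi&(S<60)&(V>120)&(zz>.03)&(zz<.05)&(u>290)&(u<345); p=W[b][:,:2]*1e3; print('box',b.sum(),np.median(W[b][:,2]),cv2.minAreaRect(p.astype(np.float32)))
h=roi&(H>10)&(H<30)&(S>100)&(zz>.01)&(u>338); p=W[h]; print('horn',p.mean(0), p.min(0),p.max(0))
c=roi&(S<80)&(zz>.008)&(u<288)&(u>270); c&=~((H>5)&(H<20)&(S>90)); p=W[c]; print('conn',c.sum(),p.mean(0))
P=W[h][:,:2].mean(0)-W[c][:,:2].mean(0); print(np.degrees(np.arctan2(P[1],P[0])))
```

```text
[nan nan nan nan nan]
top 516 ((421.749267578125, 270.7183532714844), (26.368722915649414, 12.316571235656738), 54.24793243408203) [421.8831154  270.85228396] EighResult(eigenvalues=array([11.95839021, 56.19853966]), eigenvectors=array([[-0.81454814,  0.58009597],
       [ 0.58009597,  0.81454814]]))
box 821 0.035737412173418304 ((421.9852600097656, 270.5142822265625), (46.37387466430664, 43.80614471435547), 54.085933685302734)
horn [0.4565557  0.2472752  0.02792602] [0.43767377 0.22646074 0.01021975] [0.47467828 0.26281781 0.03447201]
conn 82 [0.3909912  0.29392372 0.02552136]
-35.43148361518316
```

```bash
python3 -m creep '[[[0.1,-0.1,2.5],0.03,0],[[0.1,-0.1,5.5],0.064,0],[[0.1,-0.1,8.5],0.064,0],[[0.1,-0.1,11.5],0.064,0],[[0.1,-0.1,13.5],0.064,0],[[0.1,-0.1,14.8],0.064,0],[[0.1,-0.1,15.1],0.064,0],[[0.1,-0.1,15.1],0.064,0]]' && python3 -m creep '[[[0,0,0],0,120],[[0,0,0],0,180],[[0,0,0],0,255],[[0,0,0],0,255],[[0,0,0],0,255],[[0,0,0],0,255],[[0,0,0],0,255],[[0,0,0],0,255]]' 60
```

```text
time: 3.2
position: [0.4224, 0.2705, 0.098]
ee_rot: [[0.584, 0.812, 0.001], [0.812, -0.584, 0.001], [0.001, 0.0, -1.0]]
ft_force: [0.4, -0.2, -0.3]
finger_gap: 0.0855
grip_force: 0.0
time: 4.2
position: [0.4221, 0.2704, 0.0976]
ee_rot: [[0.584, 0.812, 0.0], [0.812, -0.584, 0.0], [0.001, 0.0, -1.0]]
ft_force: [-1.0, 0.5, 1.4]
finger_gap: 0.0133
grip_force: 59.1
```

```bash
python3 -m creep '[[[0,0,-2],0,255],[[0,0,-5],0,255],[[-1,3.6,-6],0.02,255],[[-2.4,8.6,-6],0.05,255],[[-3.8,13.6,-6],0.08,255],[[-5.2,18.6,-6],0.1,255],[[-6.6,23.6,-6],0.12,255],[[-7.7,27.4,-6],0.124,255]]' && python3 -m creep '[[[-0.4,1.3,0],0,255],[[-0.4,1.3,0.5],0,255],[[-0.4,1.3,1.2],0,255],[[-0.4,1.3,1.8],0,255],[[-0.4,1.3,2.1],0,255],[[-0.4,1.3,2.1],0,255],[[-0.4,1.3,2.1],0,255],[[-0.4,1.3,2.1],0,255]]'
python3 - <<'E'
from h import *
s=monitor.sense(); print(s['position'],s['ee_rot'][:,1],s['joint_pos'].round(2),s['ft_force'],s['moment'])
a=grab('scene','s2')['pixels']; b=grab('side','d2')['pixels']
cv2.imwrite('pics/c2.png',np.hstack([cv2.resize(a[150:330,180:360],(400,400)),cv2.resize(b[170:350,270:450],(400,400))]))
E
```

```text
time: 5.2
position: [0.5996, 0.0455, 0.1551]
ee_rot: [[0.681, 0.732, -0.003], [0.732, -0.681, -0.0], [-0.003, -0.002, -1.0]]
ft_force: [-0.2, 0.3, -2.7]
finger_gap: 0.0133
grip_force: 59.4
time: 6.2
position: [0.6064, 0.0359, 0.1368]
ee_rot: [[0.68, 0.733, 0.001], [0.733, -0.68, 0.0], [0.001, 0.001, -1.0]]
ft_force: [0.1, 0.0, -3.2]
finger_gap: 0.0133
grip_force: 59.7
[0.60640575 0.03589892 0.13678526] [ 7.33074543e-01 -6.80148039e-01  5.99598492e-04] [-0.03  0.26  1.4   0.    1.49  0.71] [ 0.10467963  0.02310718 -3.18450841] [ 0.00644087  0.06458629 -0.03698419]
```

View pics/c2.png

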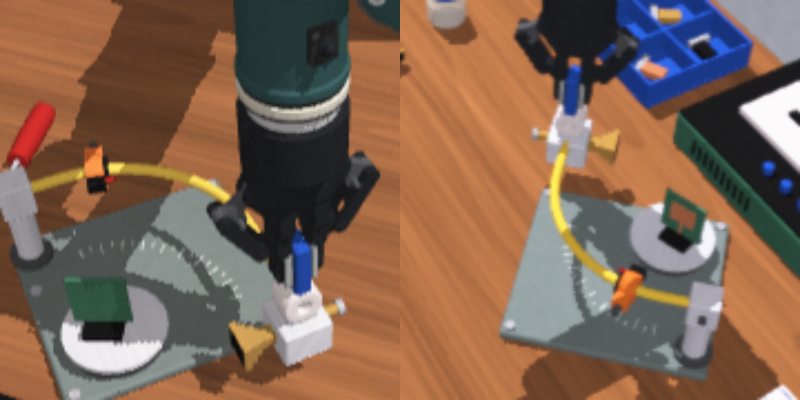

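The carriage hangs upright in the jaws. It's facing the tip at about (255,228) in the left crop, and the collar is at (95,165) with the antenna untouched. I'll advance gently along tool −x.

```bash
python3 -m creep '[[[-0.6,0,0],0,255],[[-1.2,0,0],0,255],[[-1.8,0,0],0,255],[[-2.2,0,0],0,255],[[-2.4,0,0],0,255],[[-2.6,0,0],0,255],[[-2.7,0,0],0,255],[[-2.8,0,0],0,255]]'; python3 -m creep '[[[-0.1,0,0],0,255],[[-0.2,0,0],0,255],[[-0.3,0,0],0,255],[[-0.4,0,0],0,255],[[-0.5,0,0],0,255],[[-0.5,0,0],0,255],[[-0.5,0,0],0,255],[[-0.5,0,0],0,255]]'
python3 - <<'E'
from h import *
s=monitor.sense(); print(s['position'],s['ft_force'],s['moment'])
a=grab('scene','s3')['pixels']; b=grab('side','d3')['pixels']
cv2.imwrite('pics/c3.png',np.hstack([cv2.resize(a[190:290,230:330],(400,400)),cv2.resize(b[190:290,290:390],(400,400))]))
E
```

```text
time: 7.3
position: [0.5871, 0.0154, 0.1363]
ee_rot: [[0.68, 0.733, 0.0], [0.733, -0.68, 0.0], [0.0, -0.0, -1.0]]
ft_force: [-0.6, 0.3, -4.3]
finger_gap: 0.0133
grip_force: 59.6
time: 8.3
position: [0.5838, 0.0117, 0.1363]
ee_rot: [[0.68, 0.733, 0.0], [0.733, -0.68, 0.0], [0.0, 0.0, -1.0]]
ft_force: [-0.4, -0.1, -3.6]
finger_gap: 0.0133
grip_force: 59.6
[0.58375273 0.01169748 0.13632665] [-0.42162872 -0.1354025  -3.58343063] [-0.02183084  0.02569694  0.10133887]
```

View pics/c3.png

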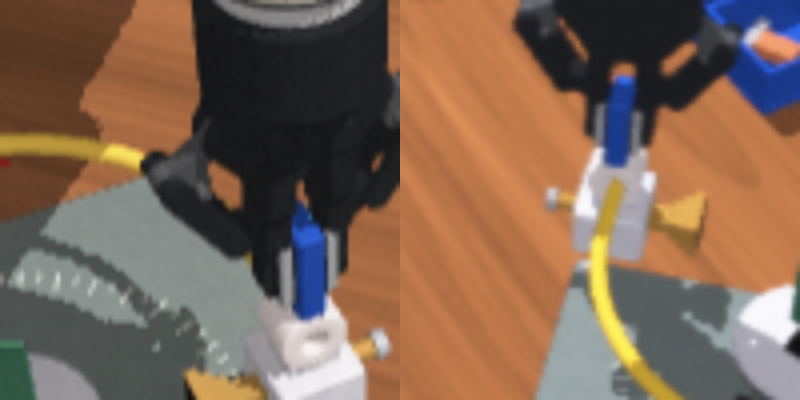

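The left crop shows the carriage in line. The right crop shows the rod entering the bore at about (612,185), with no side force. The face is about 10 mm past the tip, so I'll keep going.

```bash
python3 -m creep '[[[-0.2,0,0],0,255],[[-0.4,0,0],0,255],[[-0.6,0,0],0,255],[[-0.8,0,0],0,255],[[-1.0,0,0],0,255],[[-1.2,0,0],0,255],[[-1.2,0,0],0,255],[[-1.2,0,0],0,255]]'; python3 -m creep '[[[-0.2,0,0],0,255],[[-0.4,0,0],0,255],[[-0.6,0,0],0,255],[[-0.8,0,0],0,255],[[-1.0,0,0],0,255],[[-1.2,0,0],0,255],[[-1.2,0,0],0,255],[[-1.2,0,0],0,255]]'
python3 - <<'E'
from h import *
F=[];M=[]
s=monitor.sense(); R=s['ee_rot']; print(s['position'],'tool-axes F',R.T@s['ft_force'],'M',R.T@s['moment'])
E
```

```text
time: 9.4
position: [0.5756, 0.0026, 0.1364]
ee_rot: [[0.68, 0.733, 0.0], [0.733, -0.68, -0.0], [-0.0, 0.0, -1.0]]
ft_force: [0.8, -1.4, -3.0]
finger_gap: 0.0132
grip_force: 59.7
time: 10.4
position: [0.5673, -0.0062, 0.1363]
ee_rot: [[0.68, 0.733, -0.0], [0.733, -0.68, -0.001], [-0.001, 0.0, -1.0]]
ft_force: [1.7, -1.4, -2.8]
finger_gap: 0.0136
grip_force: 59.7
[ 0.56733157 -0.00618915  0.13631095] tool-axes F [0.12192863 2.25830005 2.79323703] M [-0.34645173 -0.12495792  0.05932983]
```

```bash
python3 -m creep '[[[0,0.1,0],0,255],[[-0.1,0.17,0],0,255],[[-0.3,0.17,0],0,255],[[-0.6,0.17,0],0,255],[[-0.9,0.17,0],0,255],[[-1.2,0.17,0],0,255],[[-1.5,0.17,0],0,255],[[-1.5,0.17,0],0,255]]'
cat > st.py <<'E'
from h import *
s=monitor.sense(); R=s['ee_rot']; p=s['position']; tip=np.array([.5815,.0083]); O=np.array([.64304,-.11662]); t=.82457
C=np.array([[np.cos(t),np.sin(t)],[-np.sin(t),np.cos(t)]]); l=C@(p[:2]-O)*1e3; a=np.degrees(np.arctan2(-l[0],l[1])); rad=np.hypot(*l)
h=np.degrees(np.arctan2(-R[1,0],-R[0,0]))-np.degrees(t)+180; h=(h+180)%360-180
print('t',round(s['time'],2),'local mm',l.round(1),'z',p[2].round(4),'phi',a.round(2),'rad',rad.round(2),'heading',h.round(2),'Ftool',(R.T@s['ft_force']).round(2),'M',(R.T@s['moment']).round(3))
E
python3 st.py
```

```text
time: 11.4
position: [0.5583, -0.0183, 0.1364]
ee_rot: [[0.68, 0.733, 0.0], [0.733, -0.68, 0.0], [0.0, -0.0, -1.0]]
ft_force: [0.6, 0.4, -3.3]
finger_gap: 0.013
grip_force: 59.7
t 11.4 local mm [ 14.7 129. ] z 0.1364 phi -6.5 rad 129.83 heading -0.12 Ftool [0.71 0.22 3.29] M [-0.005 -0.001  0.015]
```

```bash
python3 -m creep '[[[-0.5,0,0],0,255],[[-1.0,0,0],-0.01,255],[[-1.5,0,0],-0.02,255],[[-1.95,0.02,0],-0.04,255],[[-2.4,0.04,0],-0.07,255],[[-2.85,0.08,0],-0.105,255],[[-2.85,0.08,0],-0.105,255],[[-2.85,0.08,0],-0.105,255]]'; python3 st.py
```

```text
time: 12.4
position: [0.5397, -0.0395, 0.1364]
ee_rot: [[0.6, 0.8, 0.0], [0.8, -0.6, 0.0], [0.0, 0.0, -1.0]]
ft_force: [0.0, 0.2, -3.7]
finger_gap: 0.0132
grip_force: 59.7
t 12.4 local mm [-13.5 128.2] z 0.1364 phi 6.01 rad 128.95 heading 5.91 Ftool [ 0.16 -0.08  3.67] M [ 0.061 -0.013 -0.008]
```

```bash
python3 -m creep '[[[-0.57,0.01,0],-0.044,255],[[-1.13,0.05,0],-0.087,255],[[-1.69,0.11,0],-0.131,255],[[-2.25,0.2,0],-0.175,255],[[-2.8,0.31,0],-0.218,255],[[-3.36,0.44,0],-0.262,255],[[-3.36,0.44,0],-0.262,255],[[-3.36,0.44,0],-0.262,255]]'; python3 st.py
```

```text
time: 13.4
position: [0.5232, -0.0688, 0.1363]
ee_rot: [[0.372, 0.928, 0.0], [0.928, -0.372, 0.0], [0.0, 0.0, -1.0]]
ft_force: [0.2, -0.3, -3.9]
finger_gap: 0.0137
grip_force: 59.7
t 13.4 local mm [-46.3 120.5] z 0.1363 phi 21.0 rad 129.06 heading 20.9 Ftool [-0.18  0.24  3.88] M [-0.055  0.052  0.018]
```

```bash
python3 -m creep '[[[-0.57,0.01,0],-0.044,255],[[-1.13,0.05,0],-0.087,255],[[-1.69,0.11,0],-0.131,255],[[-2.25,0.2,0],-0.175,255],[[-2.8,0.31,0],-0.218,255],[[-3.36,0.44,0],-0.262,255],[[-3.36,0.44,0],-0.262,255],[[-3.36,0.44,0],-0.262,255]]'; python3 st.py
python3 - <<'E'
from h import *
# collar centre now: rays through the mask's middle at rod height, both views before the carriage came
O=np.array([.64304,-.11662]); t=.82457; C=np.array([[np.cos(t),np.sin(t)],[-np.sin(t),np.cos(t)]])
for n in ('scene0','side0'):
    f=load(n);H,S,V=hsvof(f); m=((H>4)&(H<17)&(S>200)&(V>110)).astype(np.uint8); k,l,st,c=cv2.connectedComponentsWithStats(m)
    for i in range(1,k):
        w=rays(f,c[i],.095)[0]
        if st[i,4]>25 and .45<w[0]<.6 and -.25<w[1]<-.1:
            q=C@(w-O); print(n,c[i].round(1),st[i],w.round(4),'phi',np.degrees(np.arctan2(-q[0],q[1])).round(1),np.hypot(*q).round(4))
E
```

```text
time: 14.4
position: [0.5147, -0.1015, 0.1363]
ee_rot: [[0.119, 0.993, 0.0], [0.993, -0.119, 0.0], [0.0, 0.0, -1.0]]
ft_force: [0.2, -0.2, -2.7]
finger_gap: 0.0133
grip_force: 59.6
t 14.4 local mm [-76.  104.5] z 0.1363 phi 36.05 rad 129.21 heading 35.91 Ftool [-0.19  0.22  2.68] M [-0.057  0.039 -0.015]
side0 [372.5 299.4] [367 292  12  16  62] [ 0.532  -0.1868] phi 75.1 0.1313
```

```bash
python3 -m creep '[[[-0.57,0.01,0],-0.044,255],[[-1.13,0.05,0],-0.087,255],[[-1.69,0.11,0],-0.131,255],[[-2.25,0.2,0],-0.175,255],[[-2.8,0.31,0],-0.218,255],[[-3.36,0.44,0],-0.262,255],[[-3.36,0.44,0],-0.262,255],[[-3.36,0.44,0],-0.262,255]]'; python3 st.py;  python3 -m creep '[[[-0.23,0,0],-0.0175,255],[[-0.45,0.01,0],-0.035,255],[[-0.68,0.02,0],-0.052,255],[[-0.91,0.03,0],-0.07,255],[[-1.13,0.05,0],-0.087,255],[[-1.13,0.05,0],-0.087,255],[[-1.13,0.05,0],-0.087,255],[[-1.13,0.05,0],-0.087,255]]'; python3 st.py
```

```text
time: 15.4
position: [0.515, -0.1354, 0.1363]
ee_rot: [[-0.142, 0.99, -0.0], [0.99, 0.142, 0.0], [0.0, 0.0, -1.0]]
ft_force: [0.7, 0.6, -3.7]
finger_gap: 0.0136
grip_force: 59.7
t 15.4 local mm [-100.7   81.3] z 0.1363 phi 51.08 rad 129.38 heading 50.92 Ftool [0.45 0.73 3.69] M [ 0.063 -0.023 -0.003]
time: 16.4
position: [0.5171, -0.1468, 0.1363]
ee_rot: [[-0.228, 0.974, 0.0], [0.974, 0.228, 0.0], [0.0, 0.0, -1.0]]
ft_force: [0.7, 0.7, -3.7]
finger_gap: 0.013
grip_force: 59.6
t 16.4 local mm [-107.6   72. ] z 0.1363 phi 56.22 rad 129.51 heading 55.94 Ftool [0.49 0.79 3.65] M [ 0.008 -0.063  0.011]
```

```bash
python3 -m creep '[[[-0.1,0,0],-0.008,255],[[-0.2,0,0],-0.015,255],[[-0.3,0,0],-0.023,255],[[-0.4,0.01,0],-0.031,255],[[-0.5,0.01,0],-0.038,255],[[-0.6,0.01,0],-0.046,255],[[-0.6,0.01,0],-0.046,255],[[-0.6,0.01,0],-0.046,255]]' | tail -3; python3 st.py;  python3 -m creep '[[[-0.05,0,0],-0.004,255],[[-0.1,0,0],-0.008,255],[[-0.15,0,0],-0.012,255],[[-0.2,0,0],-0.015,255],[[-0.25,0,0],-0.019,255],[[-0.3,0,0],-0.023,255],[[-0.3,0,0],-0.023,255],[[-0.3,0,0],-0.023,255]]' | tail -3; python3 st.py
python3 - <<'E'
from h import *
a=grab('scene','s4')['pixels']; b=grab('side','d4')['pixels']
cv2.imwrite('pics/c4.png',np.hstack([cv2.resize(a[190:290,170:270],(400,400)),cv2.resize(b[250:350,320:420],(400,400))]))
E
```

```text
ft_force: [-0.1, -0.4, -3.6]
finger_gap: 0.0131
grip_force: 59.6
t 17.4 local mm [-111.    66.9] z 0.1363 phi 58.9 rad 129.59 heading 58.57 Ftool [-0.31 -0.22  3.56] M [-0.024 -0.032  0.014]
ft_force: [-0.1, -0.1, -3.7]
finger_gap: 0.0135
grip_force: 59.6
t 18.4 local mm [-112.5   64.4] z 0.1363 phi 60.23 rad 129.61 heading 59.89 Ftool [-0.09 -0.1   3.7 ] M [ 0.031  0.069 -0.054]
```

View pics/c4.png

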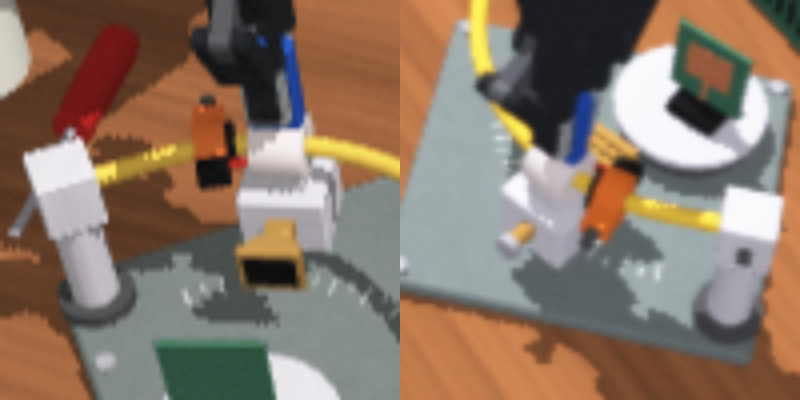

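In both crops the bushing is just short of the collar. The red button at (238,160) is about to touch it, and roughly 5–6 mm remains. I'll creep on while watching the push.

```bash
for i in 1; do python3 -m creep '[[[-0.05,0,0],-0.004,255],[[-0.1,0,0],-0.008,255],[[-0.15,0,0],-0.012,255],[[-0.2,0,0],-0.015,255],[[-0.25,0,0],-0.019,255],[[-0.3,0,0],-0.023,255],[[-0.3,0,0],-0.023,255],[[-0.3,0,0],-0.023,255]]' | grep -v x; done; python3 st.py; python3 -m creep '[[[-0.05,0,0],-0.004,255],[[-0.1,0,0],-0.008,255],[[-0.15,0,0],-0.012,255],[[-0.15,0,0],-0.012,255],[[-0.15,0,0],-0.012,255],[[-0.15,0,0],-0.012,255],[[-0.15,0,0],-0.012,255],[[-0.15,0,0],-0.012,255]]' | grep -v x; python3 st.py
```

```text
time: 19.5
position: [0.5203, -0.1584, 0.1363]
ee_rot: [[-0.316, 0.949, 0.0], [0.949, 0.316, 0.0], [0.0, 0.0, -1.0]]
ft_force: [0.2, 0.9, -2.9]
finger_gap: 0.0133
grip_force: 59.6
t 19.5 local mm [-114.    61.8] z 0.1363 phi 61.57 rad 129.69 heading 61.2 Ftool [0.82 0.48 2.94] M [-0.062  0.113 -0.093]
time: 20.5
position: [0.5207, -0.1598, 0.1363]
ee_rot: [[-0.328, 0.945, -0.0], [0.945, 0.328, 0.0], [0.0, 0.0, -1.0]]
ft_force: [-0.4, -0.3, -3.9]
finger_gap: 0.0133
grip_force: 59.6
t 20.5 local mm [-114.8   60.5] z 0.1363 phi 62.21 rad 129.72 heading 61.89 Ftool [-0.19 -0.44  3.87] M [ 0.057  0.067 -0.011]
```

```bash
python3 -m creep '[[[-0.05,0,0],-0.004,255],[[-0.1,0,0],-0.008,255],[[-0.1,0,0],-0.008,255],[[-0.1,0,0],-0.008,255],[[-0.1,0,0],-0.008,255],[[-0.1,0,0],-0.008,255],[[-0.1,0,0],-0.008,255],[[-0.1,0,0],-0.008,255]]' >/dev/null; python3 st.py; python3 -m creep '[[[-0.05,0,0],-0.004,255],[[-0.1,0,0],-0.008,255],[[-0.1,0,0],-0.008,255],[[-0.1,0,0],-0.008,255],[[-0.1,0,0],-0.008,255],[[-0.1,0,0],-0.008,255],[[-0.1,0,0],-0.008,255],[[-0.1,0,0],-0.008,255]]' >/dev/null; python3 st.py
```

```text
t 21.5 local mm [-115.2   59.5] z 0.1363 phi 62.67 rad 129.7 heading 62.35 Ftool [ 1.05 -0.45  2.65] M [0.064 0.099 0.005]
t 22.5 local mm [-115.6   58.8] z 0.1362 phi 63.04 rad 129.74 heading 62.81 Ftool [ 3.18 -0.11  3.49] M [ 0.013  0.571 -0.074]
```

The buffer is in contact with a push of about 3 N. I'll ease back slightly so it won't kick, then lower until the rod carries the weight before releasing.

```bash
python3 -m creep '[[[0,0,0.05],0,255],[[0,0,0.1],0,255],[[0,0,0.12],0,255],[[0,0,0.12],0,255],[[0,0,0.12],0,255],[[0,0,0.12],0,255],[[0,0,0.12],0,255],[[0,0,0.12],0,255]]' >/dev/null; python3 st.py; python3 -m creep '[[[0.01,0,0.02],0,255],[[0.03,0,0.04],0,255],[[0.04,0,0.06],0,255],[[0.04,0,0.06],0,255],[[0.04,0,0.06],0,255],[[0.04,0,0.06],0,255],[[0.04,0,0.06],0,255],[[0.04,0,0.06],0,255]]' >/dev/null; python3 st.py
```

```text
t 23.5 local mm [-115.7   58.7] z 0.1351 phi 63.1 rad 129.74 heading 62.81 Ftool [ 4.15 -0.    1.82] M [ 0.122  0.676 -0.034]
t 24.5 local mm [-115.5   58.7] z 0.135 phi 63.05 rad 129.59 heading 62.81 Ftool [ 2.25 -2.21 -4.31] M [ 0.33   0.497 -0.025]
```

```bash
python3 -m creep '[[[0,0,-0.02],0,255],[[0,0,-0.04],0,255],[[0.02,0,-0.04],0,255],[[0.03,0,-0.04],0,255],[[0.03,0,-0.04],0,255],[[0.03,0,-0.04],0,255],[[0.03,0,-0.04],0,255],[[0.03,0,-0.04],0,255]]' >/dev/null; for i in 1 2 3; do python3 st.py; python3 -c "from h import *; grab('side','d5'); grab('scene','s5')"; done
```

```text
t 25.5 local mm [-115.4   59.1] z 0.135 phi 62.9 rad 129.64 heading 62.8 Ftool [ 0.08 -1.97 -1.99] M [ 0.106 -0.049 -0.026]
t 25.6 local mm [-115.4   59.1] z 0.135 phi 62.88 rad 129.62 heading 62.81 Ftool [-0.5  -1.26 -2.22] M [ 0.147 -0.075 -0.032]
t 25.7 local mm [-115.4   59.1] z 0.135 phi 62.87 rad 129.63 heading 62.81 Ftool [-0.84 -0.61 -2.37] M [ 0.146 -0.083  0.018]
```

```bash
python3 -m creep '[[[-0.02,0,-0.02],0,255],[[-0.03,0,-0.02],0,255],[[-0.03,0,-0.02],0,255],[[-0.03,0,-0.02],0,255],[[-0.03,0,-0.02],0,255],[[-0.03,0,-0.02],0,255],[[-0.03,0,-0.02],0,255],[[-0.03,0,-0.02],0,255]]' 25 >/dev/null; python3 st.py;python3 -c "from h import *; grab('side','d5'); grab('scene','s5')"; python3 st.py
```

```text
t 26.8 local mm [-115.5   59.2] z 0.135 phi 62.87 rad 129.73 heading 62.81 Ftool [ 1.16  0.02 -0.07] M [-0.012  0.045  0.024]
t 26.9 local mm [-115.5   59.1] z 0.135 phi 62.88 rad 129.73 heading 62.81 Ftool [ 1.67  0.33 -1.35] M [-0.002  0.108 -0.037]
```

The loads are nearly neutral, with a push of about 1–1.5 N and the weight on the rod. Releasing and rising straight up.

```bash
python3 -m creep '[[[0,0,0],0,200],[[0,0,0],0,170],[[0,0,0],0,150],[[0,0,0],0,130],[[0,0,0],0,130],[[0,0,0],0,130],[[0,0,0],0,130],[[0,0,0],0,130]]'; python3 -m creep '[[[0,0,-0.5],0,130],[[0,0,-1.5],0,130],[[0,0,-3],0,130],[[0,0,-5],0,130],[[0,0,-8],0,130],[[0,0,-11],0,130],[[4,0,-13],0,130],[[8,0,-14],0,130]]'
python3 - <<'E'
from h import *
a=grab('scene','s6')['pixels']; b=grab('side','d6')['pixels']
cv2.imwrite('pics/c6.png',np.hstack([cv2.resize(a[185:285,160:260],(400,400),interpolation=2),cv2.resize(b[240:340,320:420],(400,400),interpolation=2)]))
E
```

```text
time: 27.9
position: [0.5213, -0.1614, 0.1351]
ee_rot: [[-0.343, 0.939, 0.0], [0.939, 0.343, 0.0], [0.0, 0.0, -1.0]]
ft_force: [0.4, 0.2, 0.0]
finger_gap: 0.042
grip_force: 0.0
time: 28.9
position: [0.4941, -0.0858, 0.2782]
ee_rot: [[-0.342, 0.94, 0.004], [0.94, 0.342, -0.001], [-0.002, 0.004, -1.0]]
ft_force: [0.7, 0.4, -0.6]
finger_gap: 0.0418
grip_force: 0.0
```

View pics/c6.png

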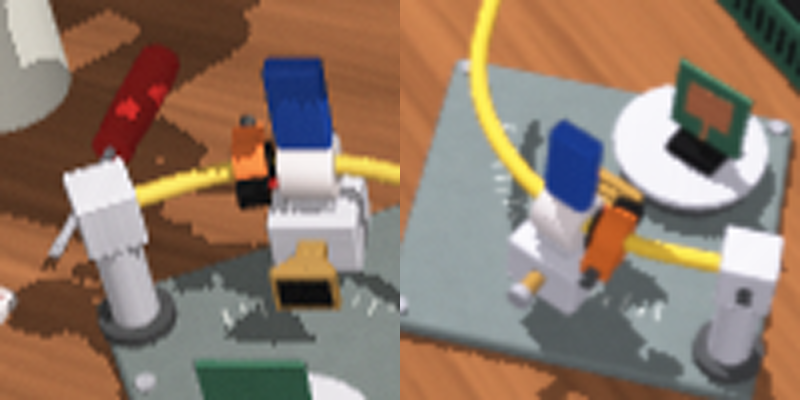

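The carriage hangs upright with its horn towards the antenna. The bushing lies against the black buffer at (270,170) in the left crop, with only a speck of red visible at (274,183). I'll check for any gap numerically and in a closer wrist view.

Run:
```python
from h import *
O=np.array([.64304,-.11662]); t=.82457; C=np.array([[np.cos(t),np.sin(t)],[-np.sin(t),np.cos(t)]])
ims=[]
for n,s in (('scene','s7'),('side','d7'),('wrist','w7')):
    f=grab(n,s); W=cloud(f); H,S,V=hsvof(f); x,y,zz=[W[...,i] for i in range(3)]
    near=np.hypot(x-.521,y+.161)<.05
    m=near&(H>105)&(H<125)&(S>150)&(zz>.155); p=W[m]
    if len(p)>5:
        r_=cv2.minAreaRect((p[:,:2]*1e3).astype(np.float32)); q=C@(np.array(r_[0])/1e3-O); print(n,m.sum(),r_,'z',p[:,2].max().round(4),'phi',np.degrees(np.arctan2(-q[0],q[1])).round(2),np.hypot(*q).round(4))
    red=near&((H<4)|(H>174))&(S>150)&(V>70)&(zz>.08)&(zz<.11); print('red',red.sum())
    v,u=np.nonzero(near&(zz>.06)); ims.append(cv2.resize(f['pixels'][max(v.min(),0):v.max(),u.min():u.max()],(266,400),interpolation=2))
cv2.imwrite('pics/c7.png',np.hstack(ims))
```

```text
scene 80 ((522.711181640625, -158.2793426513672), (13.3173189163208, 26.985416412353516), 19.67472267150879) z 0.1611 phi 61.85 0.1273
red 5
side 80 ((516.0016479492188, -144.31398010253906), (14.699514389038086, 63.87718963623047), 7.824517726898193) z 0.4362 phi 55.05 0.13
red 0
wrist 58 ((519.9573974609375, -160.95816040039062), (11.304649353027344, 25.650197982788086), 20.296581268310547) z 0.1615 phi 62.57 0.1308
red 8
```

View pics/c7.png

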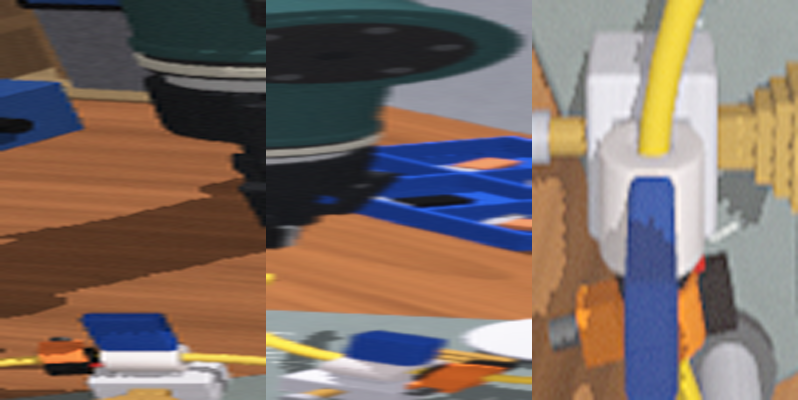

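The side view is blocked by the arm. The wrist view shows the bushing at the collar, with a speck of red at (700,262). The fin may have sprung back about 0.5 mm on release. To be sure, I'll give a light quasi-static nudge from behind with the closed fingertips, then withdraw slowly.

```bash
python3 -m creep '[[[-1,0,2],0,200],[[-3,0,4],0,255],[[-3,0,6.5],0,255],[[-3,0,9],0,255],[[-3,0,11.5],0,255],[[-3,0,13],0,255],[[-3,0,13.5],0,255],[[-3,0,13.5],0,255]]'; python3 st.py; python3 -m creep '[[[-0.4,0,0],0,255],[[-0.8,0,0],0,255],[[-1.2,0,0],0,255],[[-1.5,0,0],0,255],[[-1.7,0,0],0,255],[[-1.9,0,0],0,255],[[-2.0,0,0],0,255],[[-2.0,0,0],0,255]]' >/dev/null; python3 st.py
```

```text
time: 30.15
position: [0.5044, -0.1147, 0.1404]
ee_rot: [[-0.343, 0.939, 0.0], [0.939, 0.343, -0.0], [-0.0, 0.0, -1.0]]
ft_force: [-1.1, -0.7, 0.3]
finger_gap: -0.0002
grip_force: 0.0
t 30.15 local mm [-92.7 103.1] z 0.1404 phi 41.97 rad 138.67 heading 62.79 Ftool [-0.31 -1.26 -0.35] M [ 0.015 -0.007  0.022]
t 31.15 local mm [-101.8   85.7] z 0.1401 phi 49.91 rad 133.09 heading 62.81 Ftool [ 0.25 -0.04  0.14] M [0.005 0.029 0.039]
```

```bash
for k in 1; do python3 -m creep '[[[-0.1,0,0],0,255],[[-0.2,0,0],0,255],[[-0.3,0,0],0,255],[[-0.35,0,0],0,255],[[-0.4,0,0],0,255],[[-0.4,0,0],0,255],[[-0.4,0,0],0,255],[[-0.4,0,0],0,255]]' >/dev/null; python3 st.py; python3 -m creep '[[[-0.03,0,0],0,255],[[-0.06,0,0],0,255],[[-0.1,0,0],0,255],[[-0.1,0,0],0,255],[[-0.1,0,0],0,255],[[-0.1,0,0],0,255],[[-0.1,0,0],0,255],[[-0.1,0,0],0,255]]' >/dev/null; python3 st.py; done
```

```text
t 32.15 local mm [-103.6   82.2] z 0.1401 phi 51.58 rad 132.26 heading 62.81 Ftool [ 0.25 -0.55 -0.78] M [ 0.013 -0.067 -0.032]
t 33.15 local mm [-104.    81.4] z 0.1402 phi 51.96 rad 132.05 heading 62.81 Ftool [ 2.75  0.7  -1.66] M [ 0.006  0.376 -0.086]
```

```bash
python3 -m creep '[[[-0.03,0,0],0,255],[[-0.06,0,0],0,255],[[-0.08,0,0],0,255],[[-0.08,0,0],0,255],[[-0.08,0,0],0,255],[[-0.08,0,0],0,255],[[-0.08,0,0],0,255],[[-0.08,0,0],0,255]]' >/dev/null; python3 st.py
```

```text
t 34.15 local mm [-104.4   80.6] z 0.1401 phi 52.32 rad 131.87 heading 62.81 Ftool [ 4.23  1.9  -3.97] M [-0.052  0.726 -0.016]
```

The nudge reached 4 N against the buffer, so the stop contact is confirmed. Withdrawing very slowly, then clearing away.

```bash
python3 -m creep '[[[0.02,0,0],0,255],[[0.04,0,0],0,255],[[0.06,0,0],0,255],[[0.08,0,0],0,255],[[0.1,0,0],0,255],[[0.12,0,0],0,255],[[0.14,0,0],0,255],[[0.16,0,0],0,255]]' >/dev/null; python3 st.py; python3 -m creep '[[[0.02,0,0],0,255],[[0.04,0,0],0,255],[[0.06,0,0],0,255],[[0.08,0,0],0,255],[[0.1,0,0],0,255],[[0.12,0,0],0,255],[[0.15,0,0],0,255],[[0.2,0,0],0,255]]' >/dev/null; python3 st.py; python3 -m creep '[[[1,0,0],0,255],[[3,0,0],0,255],[[4,0,-2],0,255],[[5,0,-6],0,255],[[7,0,-10],0,255],[[10,0,-14],0,255],[[14,0,-14],0,255],[[18,0,-14],0,255]]' >/dev/null; python3 st.py
python3 - <<'E'
from h import *
a=grab('scene','s8')['pixels']; b=grab('side','d8')['pixels']
cv2.imwrite('pics/c8.png',np.hstack([cv2.resize(a[195:265,200:270],(400,400),interpolation=2),cv2.resize(b[265:335,335:405],(400,400),interpolation=2)]))
E
```

```text
t 35.15 local mm [-104.    81.7] z 0.1399 phi 51.85 rad 132.3 heading 62.79 Ftool [-0.09 -0.81  0.08] M [ 0.043  0.049 -0.054]
t 36.15 local mm [-102.8   83.8] z 0.1401 phi 50.81 rad 132.62 heading 62.81 Ftool [-1.02  0.08 -0.09] M [-0.007  0.011  0.006]
t 37.15 local mm [-19.8 246. ] z 0.281 phi 4.6 rad 246.82 heading 62.84 Ftool [-0.45 -0.19 -0.01] M [ 0.051  0.008 -0.009]
```

View pics/c8.png

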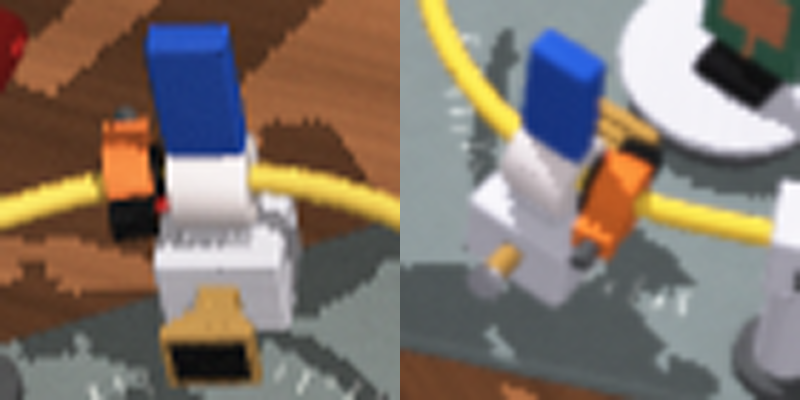

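The bushing lies flush on the black buffer at (163,165). Only the button's inner stub shows at (163,205), the horn faces the antenna, and the gripper is clear. Handing in.

```bash
python3 -c "from workcell import r; print(r.job_done())"
```

```text
the job is handed in; nothing more can be done
None
```

I put the middle-sized carriage on the rod, horn facing the antenna, slid it round until it rested against the stop's buffer (highest push I read was about 4–5 N), and let go. I handed it in at about 37 s; the switch looked pressed in on the last camera view, but I didn't read its travel directly.

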